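Square up a phone in its bay

ROBOT

A 6-joint arm with a two-finger parallel gripper is mounted at the origin on the work surface. World frame = base frame: x ahead of the robot, y to its left, z up, the work surface at z = 0. Lengths are in mm, angles in rad, forces in N, time in s.
With the tool pointing down it reaches from about 400 to 925 mm from the base axis. Payload 3.4 kg.
Tool frame: the origin (TCP) lies midway between the tips of the shut fingers; the grasp point (between the pads) lies 19 mm behind it; z points along the fingers, y is the line along which they close (so a half turn about z gives the same grasp; the last joint's range is limited). The gripper opens to 85 mm and grips with 20 to 120 N. Pads are 22 mm wide; open, the fingers measure 114 mm over their backs; the gripper's body (76 mm by 85 mm) begins 54 mm behind the grasp point. The pads swing forward as they close: fully open they stand 13 mm farther back than shut.
Start: joints at [-1.196, 0.307, 1.506, -0, 1.328, -0.073], TCP at [249.462, -518.073, 231.305] pointing down, gripper open.
Joint ranges: [-3.12, 3.12], [-1.05, 2.28], [0.14, 2.33], [-1.42, 4.57], [0.1, 2.73], [-2.68, 2.68]. Speed limits (rad/s): [2.57, 2.57, 3.14, 3.14, 3.14, 3.14].

INTERFACE

Orientations are given as a rotation vector (axis times angle).
In Python, from bench import arm gives the robot as it stands. The module is installed in compiled form; this text tells all that it offers. Calls block until the motion is done:
- arm.move_pose(position, orientation): joint-space move of the TCP to a pose.
- arm.move_linear(position, ori=None, velocity=150, threshold=None): straight line of the TCP; ori=None keeps the orientation; velocity is the mean speed in mm/s. With threshold (N) it stops when the force on the tool has changed by that much, and returns True; else False.
- arm.goto_joints(angles): joint-space move.
- arm.move_gripper(opening): opening from 0.0 (shut) to 1.0 (fully open); the grip force is fixed at half the most; returns when the fingers have stopped.
- arm.sleep(seconds).
- arm.inverse_kinematics(position, orientation): joint angles nearest the present ones, or None.
- arm.get_obs(): the state.
- arm.grab_frame(name): name is "scene" or "side" or "wrist"; returns the picture (400x640x3 uint8, red, green, blue); there is no depth.
- arm.calibration(name): a dict with "mtx" (3x3 intrinsics, pixels), "dist_coeffs" ([k1, k2, p1, p2, k3] as OpenCV has them; the pictures are not rectified), "extrinsics" (4x4, takes a point from camera to world coordinates). Camera axes: x right, y up, looking along -z (the intrinsics and any distortion apply to the point x, -y, -z); pixel columns grow to the right and rows downward; lengths in mm; the calibration is good to about 2 mm. A picture is of the moment at which its call begins: read the wrist's pose just before it. calibration takes no time and is no camera call; for the wrist camera it gives the pose at the moment of the call.
A pose or a line that the arm cannot do raises arm.IKError and nothing moves.
- arm.close_job(): hands the job in; it is judged then, once.
Trained networks look in the newest picture that a camera, given by its name, has taken for a name from the list of things; names that differ only in an ending like _2 or _b are one class to them, and where a whole thing is asked for, a point or a joint stands for the part that bears it (a point fixed in the world has none). Each returns a list of dicts, best first, with "score" (0 to 1); they miss things now and then, are a little off and sometimes report something else, mostly with a low value. They report only what shows in the picture. A call takes as long as a camera call.
- arm.recognise(camera, label): "centre" ([column, row] in pixels, amid what is visible of it).
- arm.outline_of(camera, label): "region" (400x640 bool, what is visible of it) and "centre" ([column, row] in pixels, amid what is visible of it).
- arm.landmark_of(camera, label): "centre" ([column, row] in pixels: a listed point, or the origin of a listed thing).
The state is a dict: "clock": time; "joints": joint angles; "joint_velocities": joint speeds; "joint_efforts": joint torques, N m; "tcp_pos": TCP position; "tcp_rot": TCP orientation; "contact_force": force on the tool from outside, world axes, zero at the start; "torque": the same for the moment, N m; "gripper_width": opening from 0.0 (shut) to 1.0 (fully open); "gripper_force": force on a finger pad.
Only numpy, scipy, OpenCV 4.12 (cv2) and the standard library are available. Lean on these libraries where they do the work, as an engineer would, in place of code of your own. Each camera call takes 0.05 s, during which the arm holds its last target. There are 200 camera calls.

TASK

Push the gold phone along the bench, without picking it up, until it sits snugly in the nearer corner of the T-shaped aluminium stop: one long side flush against the long rail and one short end flush against the middle rib, on the side of the rib where the phone already lies. Leave the black phone, the jar of screws, the multimeter and the screwdriver where they are, and finish clear of the phone.

Things in the scene. Friction and masses are not known exactly. Their poses are not given: they have to be found in the camera images.
- gold_phone: Phone to push: gold, camera lenses on its upturned back. 152 mm long (its y), 76 wide (its x), 13 thick, upright edges, 0.17-0.34 kg, flat and loose on the bench. Origin: centre of its underside. Starts in either bay, turned up to 0.3 rad from the rail, about 25-85 mm clear of rail and rib. Snug, its origin is at x = -38, y = +82 or -82 mm in the stop's frame, its y axis parallel to the stop's.
- stop: T-shaped aluminium stop, fixed to the bench, rigid, 18 mm high, turned up to 0.15 rad. Origin: on the bench, middle of the long rail's face that looks to the robot. Rail: along y, 220 mm each way, x from 0 to +14 mm. Rib: from the rail towards the robot, x from -60 to 0 mm, y from -6 to +6 mm. The bays lie either side of the rib (y > 0, y < 0), on the robot's side of the rail.
- black_phone: A second phone, black with a dark screen facing up, in the other bay; to be left alone. 152 mm long (its y axis), 76 mm wide (its x axis) and 13 mm thick with upright edges, 0.24 kg, lying flat and loose on the bench. Origin: centre of its underside, on the bench; z up.
- jar: Small closed jar of screws, red cap, 40 mm across, 45 mm high, standing in front of the rib's end, between the bays. Origin: centre of its underside. To be left alone.
- meter: Green multimeter lying flat, 165 mm (y) by 85 mm (x), about 43 mm high, beyond the rail on one side. Origin: centre of its underside. To be left alone.
- driver: Red-handled screwdriver, 160 mm long, lying roughly parallel to the rail beyond it, on the other side from the meter. Origin: on the bench under the tool. To be left alone.

How it is judged:
By the outcome, as a careful person would: the job done as asked, in the order asked, and still so for the second after the job is handed in, with the robot touching nothing.
It also fails if it takes over 64 s, if anything falls off the work surface, if the arm or the gripper's body presses on something with over 40 N, if the wrist force passes 120 N, or if a joint passes its speed limit or range.

## Working session

There is one attempt and no reset: what is moved stays moved. The work goes in short steps, each a Python script; the robot and the scene stay as the last script left them, time stands still between calls to the robot, and variables do not carry over. Pictures are saved under pics/ and viewed, at most 10 in all, crops included, and the job is handed in when it is done.

```bash
mkdir -p pics
cat > h.py <<'E'
import numpy as np, cv2
from bench import arm
from scipy.spatial.transform import Rotation as R
def ray(cal,px):
    K=np.array(cal["mtx"],float);d=np.array(cal["dist_coeffs"],float);T=np.array(cal["extrinsics"],float)
    n=cv2.undistortPoints(np.array(px,float).reshape(-1,1,2),K,d).reshape(-1,2)
    v=np.c_[n[:,0],-n[:,1],-np.ones(len(n))]@T[:3,:3].T
    return T[:3,3],v
def onplane(cal,px,z):
    o,v=ray(cal,px); return o+v*((z-o[2])/v[:,2])[:,None]
def proj(cal,P):
    K=np.array(cal["mtx"],float);d=np.array(cal["dist_coeffs"],float);T=np.array(cal["extrinsics"],float)
    c=(np.array(P,float).reshape(-1,3)-T[:3,3])@T[:3,:3]
    c=c*[1,-1,-1]
    return cv2.projectPoints(c,np.zeros(3),np.zeros(3),K,d)[0].reshape(-1,2)
def rect(cal,m,z):
    cs=max(cv2.findContours(m.astype(np.uint8),cv2.RETR_EXTERNAL,cv2.CHAIN_APPROX_NONE)[0],key=cv2.contourArea)
    P=onplane(cal,cs.reshape(-1,2),z)[:,:2].astype(np.float32)
    return cv2.minAreaRect(P), P
def save(n,im): cv2.imwrite("pics/"+n,im[...,::-1])
E
python3 - <<'E'
from h import *
o=arm.get_obs();print(o["clock"],o["tcp_pos"],o["tcp_rot"])
for c in ["scene","side"]:
    im=arm.grab_frame(c);save(c+"0.png",im);cal=arm.calibration(c)
    print(c,np.round(cal["extrinsics"],2).tolist())
    for l,z in [("gold_phone",13),("black_phone",13),("stop",18),("jar",0),("meter",0),("driver",0)]:
        for r in arm.outline_of(c,l)[:2]:
            b,P=rect(cal,r["region"],z);print(l,round(r["score"],2),np.round(r["centre"]),[np.round(x,1).tolist() if not np.isscalar(x) else round(x,1) for x in b])
        for r in arm.landmark_of(c,l)[:1]:
            print("   lm",round(r["score"],2),np.round(r["centre"]),onplane(cal,r["centre"],0)[0].round(1))
E
```

```text
0.0 [ 249.20907281 -517.4018732   230.38096617] [-3.06083602e+00 -6.98610890e-01  5.06107549e-04]
scene [[0.42, -0.63, 0.65, 1027.02], [0.91, 0.29, -0.3, -205.02], [0.01, 0.72, 0.7, 477.85], [0.0, 0.0, 0.0, 1.0]]
gold_phone 0.81 [356. 174.] [[541.2, 88.6], [156.2, 87.9], 84.8]
   lm 0.66 [358. 176.] [534.8  93.4   0. ]
black_phone 0.6 [179. 232.] [[548.3, -209.3], [150.7, 85.6], 88.5]
   lm 0.82 [180. 233.] [ 541.9 -210.4   -0. ]
stop 0.88 [256. 255.] [[604.8, -62.1], [503.2, 332.1], 89.7]
   lm 0.76 [299. 238.] [625.4 -53.    0. ]
jar 0.69 [265. 167.] [[448.7, -38.0], [41.4, 96.2], 71.5]
meter 0.93 [414. 250.] [[705.1, 95.7], [183.3, 106.4], 85.6]
   lm 0.97 [412. 256.] [722.   81.4   0. ]
driver 0.72 [202. 331.] [[707.9, -185.7], [31.5, 161.8], 4.0]
   lm 0.83 [230. 323.] [ 720.3 -185.7    0. ]
side [[0.64, 0.46, -0.61, 223.32], [-0.76, 0.37, -0.53, -359.63], [-0.02, 0.81, 0.59, 419.77], [0.0, 0.0, 0.0, 1.0]]
gold_phone 0.71 [238. 221.] [[528.8, 86.7], [161.5, 80.2], 84.5]
   lm 0.72 [235. 218.] [534.2  95.    0. ]
black_phone 0.81 [395. 305.] [[537.4, -209.0], [155.1, 83.2], 87.6]
black_phone 0.24 [349. 268.] [[578.0, -63.7], [507.0, 331.0], 89.6]
   lm 0.78 [389. 306.] [ 537.7 -208.     0. ]
stop 0.82 [346. 269.] [[573.9, -66.2], [502.5, 328.7], 89.6]
   lm 0.71 [343. 228.] [627.3 -65.3   0. ]
jar 0.75 [269. 270.] [[494.2, -25.7], [83.2, 41.9], 52.5]
   lm 0.84 [270. 279.] [473.4 -51.7   0. ]
meter 0.63 [310. 169.] [[739.5, 105.6], [204.1, 120.9], 85.3]
   lm 0.77 [311. 172.] [726.8  89.4   0. ]
driver 0.62 [458. 231.] [[736.2, -178.8], [44.0, 167.2], 2.0]
   lm 0.59 [440. 229.] [ 722.7 -189.7    0. ]
```

View pics/scene0.png

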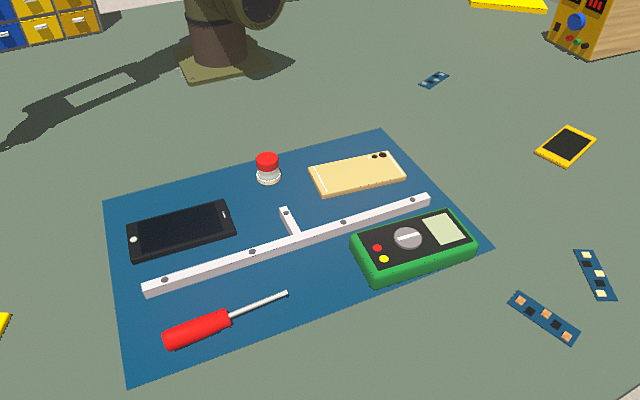

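View pics/side0.png

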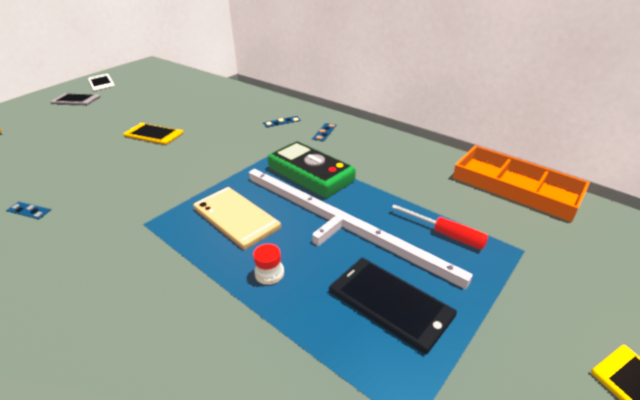

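Gold phone lies in the +y bay (scene px 357,174), rib at (290,222), jar at (267,168) off the rib's end. Now a model fit of the stop and phone to the outlines, then a wrist look from above.

```bash
cat >> h.py <<'E'
from scipy.optimize import minimize
def box(x0,x1,y0,y1,h): return np.array([[x,y,z] for x in(x0,x1) for y in(y0,y1) for z in(0,h)],float)
PH=[box(-38,38,-76,76,13)]; ST=[box(0,14,-220,220,18),box(-60,0,-6,6,18)]
def sil(cal,boxes,p,s=4):
    c,n=np.cos(p[2]),np.sin(p[2]);m=np.zeros((400*s,640*s),np.uint8)
    for b in boxes:
        w=np.c_[b[:,0]*c-b[:,1]*n+p[0],b[:,0]*n+b[:,1]*c+p[1],b[:,2]]
        cv2.fillConvexPoly(m,cv2.convexHull(np.round((proj(cal,w)+.5)*s-.5).astype(np.int32)),1)
    return cv2.resize(m.astype(np.float32),(640,400),interpolation=cv2.INTER_AREA)
def fit(views,boxes,p0):
    def cost(p):
        t=0
        for cal,m in views:
            s=sil(cal,boxes,[p[0],p[1],p[2]/100]); t+=1-np.minimum(s,m).sum()/np.maximum(s,m).sum()
        return t/len(views)
    best=np.array([p0[0],p0[1],p0[2]*100])
    for d in (10,3):
        r=minimize(cost,best,method="Nelder-Mead",options=dict(initial_simplex=best+d*np.array([[0,0,0],[1,0,0],[0,1,0],[0,0,1]]),xatol=.1,fatol=1e-4,maxiter=120));best=r.x
    return np.array([best[0],best[1],best[2]/100]),r.fun
def masks(cams,l,k=0):
    out=[]
    for c in cams:
        r=arm.outline_of(c,l)
        if r: out.append((arm.calibration(c),r[0]["region"].astype(np.float32)))
    return out
def down(a): # tool x axis at world angle a
    return np.array([np.cos(a/2),np.sin(a/2),0])*np.pi
def rel(st,p): # world->stop frame
    c,n=np.cos(st[2]),np.sin(st[2]);d=np.array(p[:2])-st[:2]
    return np.array([d[0]*c+d[1]*n,-d[0]*n+d[1]*c])
def wld(st,p):
    c,n=np.cos(st[2]),np.sin(st[2]);return np.array([st[0]+p[0]*c-p[1]*n,st[1]+p[0]*n+p[1]*c])
E
python3 - <<'E'
from h import *
arm.grab_frame("scene");arm.grab_frame("side")
for l,b,p in [("stop",ST,(625,-60,0)),("gold_phone",PH,(535,93,-.08)),("black_phone",PH,(540,-209,-.03))]:
    v=masks(["scene","side"],l)
    print(l,fit(v,b,p),[fit([x],b,p) for x in v])
print(arm.get_obs()["clock"])
for pos,a in [((480,60,200),0),((440,90,100),0),((590,20,20),-np.pi/2),((590,200,20),-np.pi/2),((590,200,20),np.pi/2)]:
    print(pos,a,arm.inverse_kinematics(pos,down(a)))
arm.move_pose((450,60,260),down(0))
c=arm.calibration("wrist");im=arm.grab_frame("wrist");save("w1.png",im);print(np.round(c["extrinsics"],2).tolist())
for l,b,p in [("stop",ST,(625,-60,0)),("gold_phone",PH,(535,93,-.08))]:
    r=arm.outline_of("wrist",l)
    if r: print(l,r[0]["score"],fit([(c,r[0]["region"].astype(np.float32))],b,p))
print(arm.get_obs()["clock"])
E
```

```text
stop (array([ 6.37942720e+02, -1.01259387e+02,  2.00457416e-01]), np.float64(0.8807356357574463)) [(array([ 6.54157695e+02, -9.93776337e+01,  1.81922206e-01]), np.float64(0.8668212890625)), (array([ 6.20518005e+02, -1.00626999e+02,  1.70916713e-01]), np.float64(0.8870090842247009))]
gold_phone (array([ 5.33964848e+02,  9.21333992e+01, -1.10835731e-01]), np.float64(0.05576333403587341)) [(array([ 5.33322237e+02,  9.15095791e+01, -1.08873594e-01]), np.float64(0.040161967277526855)), (array([ 5.34500436e+02,  9.38578492e+01, -1.03527817e-01]), np.float64(0.06378400325775146))]
black_phone (array([ 5.42308730e+02, -2.07792425e+02, -4.56358024e-02]), np.float64(0.05231654644012451)) [(array([ 5.41223390e+02, -2.09236182e+02, -2.21397014e-02]), np.float64(0.051152706146240234)), (array([ 5.42380205e+02, -2.06685182e+02, -2.99130460e-02]), np.float64(0.037216901779174805))]
1.7
(480, 60, 200) 0 [ 3.70061978e-02  2.08370776e-01  1.73545704e+00 -4.44089210e-16
  1.19776484e+00  1.60780252e+00]
(440, 90, 100) 0 [ 1.07659954e-01  2.88317965e-01  1.93914073e+00 -4.44089210e-16
  9.14133954e-01  1.67845628e+00]
(590, 20, 20) -1.5707963267948966 None
(590, 200, 20) -1.5707963267948966 None
(590, 200, 20) 1.5707963267948966 [ 2.59035452e-01  5.85194021e-01  1.63889502e+00 -4.44089210e-16
  9.17503611e-01  2.59035452e-01]
[[0.0, 0.95, 0.32, 533.64], [-1.0, 0.0, 0.0, 58.89], [0.0, -0.32, 0.95, 402.62], [0.0, 0.0, 0.0, 1.0]]
stop 0.91 (array([ 6.01008606e+02, -4.89645587e+01, -7.03067773e-03]), np.float64(0.8430410027503967))
gold_phone 0.71 (array([ 5.33920300e+02,  9.14822800e+01, -9.19131227e-02]), np.float64(0.021145880222320557))
4.0417
```

View pics/w1.png

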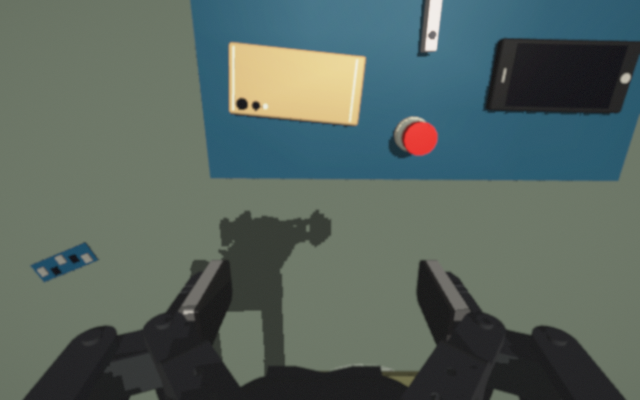

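Wrist picture: phone (297,83), jar cap (420,138), rib end (432,30). The "stop" outline includes the mat, so I'll keep only its bright grey pixels.

```bash
cat >> h.py <<'E'
def stopmask(im,m):
    g=im.astype(int);w=(g.min(2)>95)&(g.max(2)-g.min(2)<40)&(m>0)
    w=cv2.morphologyEx(w.astype(np.uint8),cv2.MORPH_CLOSE,np.ones((5,5)))
    n,L,s,_=cv2.connectedComponentsWithStats(w);k=1+np.argmax(s[1:,4]);return (L==k).astype(np.float32)
E
python3 - <<'E'
from h import *
arm.move_pose((520,60,300),down(0))
v={};V=[]
for c in ["scene","side","wrist"]:
    cal=arm.calibration(c);im=arm.grab_frame(c);r=arm.outline_of(c,"stop")
    if not r: print("none",c);continue
    m=stopmask(im,r[0]["region"]);print(c,m.sum(),fit([(cal,m)],ST,(625,-60,-.04)))
    if c!="wrist":V.append((cal,m))
    if c=="wrist":
        o=im.copy();o[m>0]=[255,0,255];save("w2.png",o)
        r=arm.outline_of(c,"gold_phone");print(fit([(cal,r[0]["region"].astype(np.float32))],PH,(535,93,-.09)))
    print(arm.landmark_of(c,"jar")[:1] and onplane(cal,arm.landmark_of(c,"jar")[0]["centre"],0))
print(fit(V,ST,(625,-60,-.04)),arm.get_obs()["clock"])
E
```

```text
scene 5039.0 (array([ 6.29298538e+02, -5.71667339e+01, -8.43363551e-03]), np.float64(0.0370866060256958))
[[476.78016963 -51.93175329   0.        ]]
none side
wrist 6428.0 (array([ 6.29302113e+02, -5.82656172e+01, -8.47691699e-03]), np.float64(0.08038860559463501))
(array([ 5.34427681e+02,  9.15863503e+01, -9.19895875e-02]), np.float64(0.042865753173828125))
[[480.43770788 -48.67193184   0.        ]]
(array([ 6.29298538e+02, -5.71667339e+01, -8.43363551e-03]), np.float64(0.0370866060256958)) 5.0083
```

View pics/w2.png

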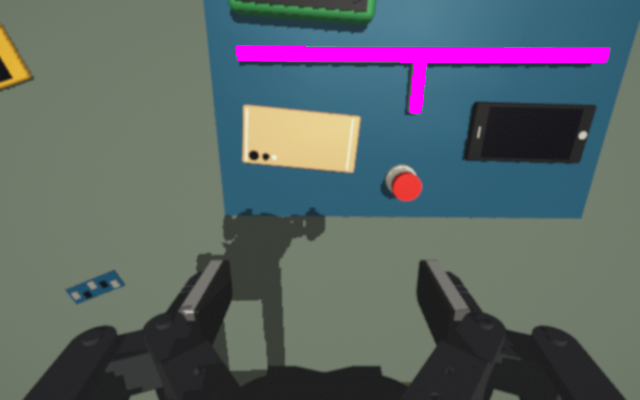

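```bash
cat > st.py <<'E'
import numpy as np
ST0=np.array([629.3,-57.7,-0.0085])
E
cat >> h.py <<'E'
def look(cams=("scene","side"),p0=None):
    v=[]
    for c in cams:
        cal=arm.calibration(c);arm.grab_frame(c);r=arm.outline_of(c,"gold_phone")
        if r: 
            m=r[0]["region"].astype(np.float32);v.append((cal,m))
            print(c,[np.round(x,4) for x in fit([v[-1]],PH,p0)])
    return v
E
python3 - <<'E'
from h import *; from st import *
a=ST0[2]
arm.move_pose((460,91,60),down(a))
print(arm.move_linear((460,91,-6),velocity=60,threshold=6),arm.get_obs()["tcp_pos"])
hit=arm.move_linear((545,91,-6),velocity=30,threshold=10)
o=arm.get_obs();print(hit,o["tcp_pos"],o["contact_force"],rel(ST0,o["tcp_pos"]),o["clock"])
look(("scene","side"),(585,91,0))
save("s2.png",arm.grab_frame("side"));print(arm.get_obs()["clock"])
E
```

```text
False [460.33368829  91.02333047  -5.71603967]
False [543.30045391  90.97793678  -6.07407677] [-5.53507895  0.55331538  2.91886896] [-87.26018662 147.94157848] 10.225
scene [array([ 5.780117e+02,  9.515780e+01, -7.700000e-03]), np.float64(0.2059)]
side [array([ 5.931205e+02,  9.830350e+01, -3.030000e-02]), np.float64(0.5356)]
10.475
```

View pics/s2.png

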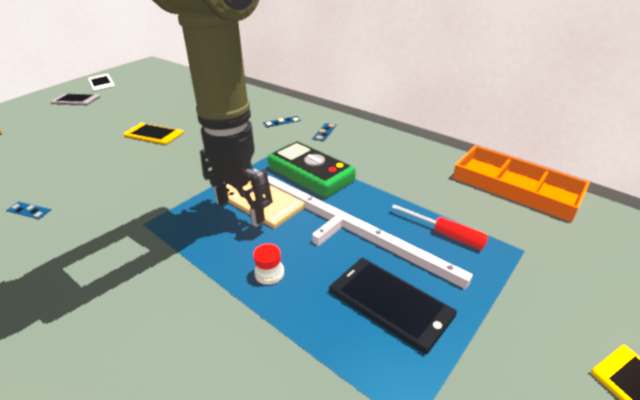

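Run:
```python
from h import *; from st import *
a=ST0[2]
arm.move_linear((520,91,-6),velocity=80)
arm.move_linear((520,91,60),velocity=150)
arm.move_gripper(0.3)
p=wld(ST0,(-41,275));od=down(a+np.pi/2)
arm.move_pose((*p,60),od)
print(look(("wrist",),(591,93,0)) and 0)
print(arm.move_linear((*p,3),velocity=60,threshold=6),arm.get_obs()["tcp_pos"],arm.get_obs()["clock"])
q=wld(ST0,(-41,171.5))
hit=arm.move_linear((*q,3),velocity=30,threshold=10)
o=arm.get_obs();print(hit,o["tcp_pos"],o["contact_force"],rel(ST0,o["tcp_pos"]),o["clock"])
save("s3.png",arm.grab_frame("scene"))
```

```text
wrist [array([5.847105e+02, 9.096890e+01, 1.211000e-01]), np.float64(0.5433)]
0
False [591.02119713 217.75477238   3.37549918] 14.575
False [589.77090709 114.18715856   3.00765448] [ 0.93044308  1.10714097 -0.36624546] [-40.98868818 171.54495593] 18.175
```

View pics/s3.png

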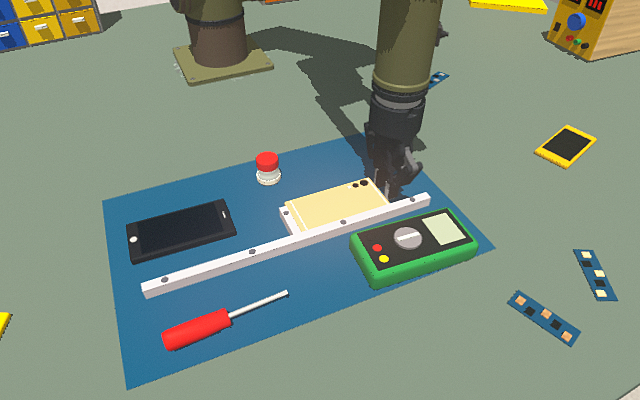

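Phone's end is very near the rib (290,215); no end-stop force yet, so I keep pushing until contact.

Run:
```python
from h import *; from st import *
for y in (168,165,162,159,156):
    q=wld(ST0,(-41,y))
    hit=arm.move_linear((*q,3),velocity=15,threshold=8)
    o=arm.get_obs();print(y,hit,o["contact_force"].round(1) if hasattr(o["contact_force"],"round") else o["contact_force"],rel(ST0,o["tcp_pos"]),o["clock"])
    if hit or o["contact_force"][1]>6: break
# retreat, then see
q=wld(ST0,(-41,195)); arm.move_linear((*q,3),velocity=80); arm.move_linear((*q,60),velocity=150)
arm.move_pose((470,25,260),down(ST0[2]))
look(("scene","side","wrist"),(591,25,0))
im=arm.grab_frame("wrist");c=arm.calibration("wrist")
e=proj(c,[[*wld(ST0,(-38,82)),13]])[0].astype(int);print(e)
y0,x0=max(e[1]-100,0),max(e[0]-160,0);save("w3.png",cv2.resize(im[y0:y0+200,x0:x0+260],None,fx=3,fy=3))
print(arm.get_obs()["clock"])
```

```text
168 True [0.6 1.7 0.7] [-41.11891104 170.59129147] 18.4667
scene [array([5.784516e+02, 3.151920e+01, 1.010000e-02]), np.float64(0.2219)]
wrist [array([ 5.917647e+02,  2.557050e+01, -6.800000e-03]), np.float64(0.0108)]
[323  47]
21.05
```

View pics/w3.png

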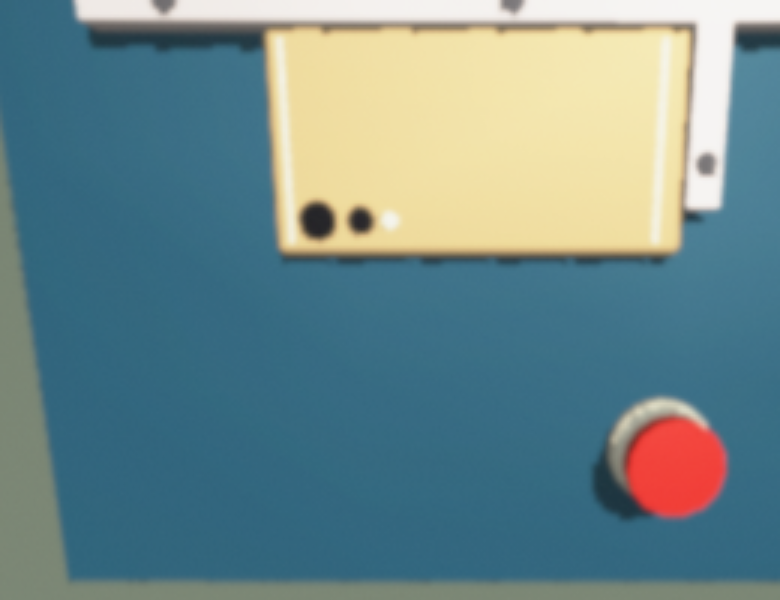

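Phone sits against the rail (top edge) with at most about 1–2 mm to the rib (690,120 in crop); the stop was a false trigger. One firmer end push, then a seat against the rail.

```bash
cat >> h.py <<'E'
def press(f,s0,s1,axis,sign,z,F=9,step=0.8):
    s=s0
    while True:
        arm.move_linear((*f(s),z),velocity=12,threshold=25);arm.sleep(.1)
        o=arm.get_obs();g=o["contact_force"][axis]*sign
        if g>F or abs(s-s1)<1e-6: print("press",round(s,1),round(g,1),o["tcp_pos"],round(o["clock"],1));return
        s=s+np.sign(s1-s)*min(step,abs(s1-s))
E
python3 - <<'E'
from h import *; from st import *
a=ST0[2];od=down(a+np.pi/2)
q=wld(ST0,(-41,195));arm.move_pose((*q,60),od);arm.move_linear((*q,3),velocity=100)
arm.move_linear((*wld(ST0,(-41,174)),3),velocity=80)
press(lambda s:wld(ST0,(-41,s)),171,163,1,1,3)
arm.move_linear((*wld(ST0,(-41,195)),3),velocity=80);arm.move_linear((*q,60),velocity=150)
arm.move_gripper(1.0)
p=wld(ST0,(-125,97));arm.move_pose((*p,60),down(a));arm.move_linear((*p,-6),velocity=100)
arm.move_linear((*wld(ST0,(-92,97)),-6),velocity=60)
press(lambda s:wld(ST0,(s,97)),-88,-82,0,-1,-6)
arm.move_linear((*p,-6),velocity=80);arm.move_linear((*p,60),velocity=150)
arm.move_pose((470,25,260),down(a))
c=arm.calibration("wrist");im=arm.grab_frame("wrist");r=arm.outline_of("wrist","gold_phone")[0]
P,e=fit([(c,r["region"].astype(np.float32))],PH,(591,25,0));print(rel(ST0,P),P[2]-a,e)
e=proj(c,[[*wld(ST0,(-38,82)),13]])[0].astype(int)
y0,x0=max(e[1]-100,0),max(e[0]-160,0);save("w4.png",cv2.resize(im[y0:y0+200,x0:x0+260],None,fx=3,fy=3))
print(arm.get_obs()["clock"])
E
```

```text
press 167.8 9.9 [589.75481878 113.07874658   3.02932951] 25.3
press -83.2 9.3 [542.85580068  40.07396775  -6.34849864] 32.4
[-38.58228672  82.82784058] 0.0007759497885532641 0.01597517728805542
34.6
```

View pics/w4.png

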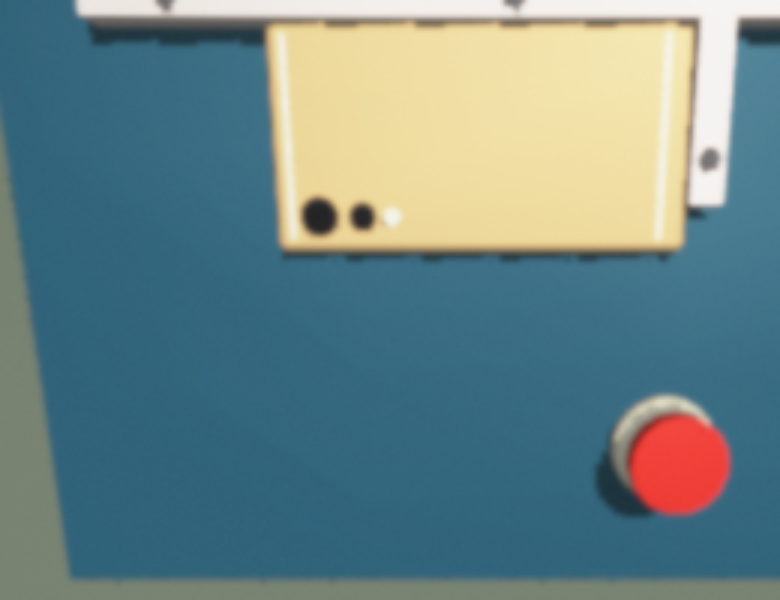

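Both pushes stalled against solid contact (about 9–10 N), and the phone reads parallel to and flush with both the rail and the rib. The jar hasn't moved and the arm is clear.

```bash
python3 -c "
from bench import arm
print(arm.close_job())"
```

```text
the job is handed in; nothing more can be done
None
```

The gold phone is pushed snugly into the nearer corner (rail and rib contact both felt at about 9–10 N), the arm is clear, and the job was handed in at about 35 s; no result was returned.

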